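# Switch on the dust extractor under its red guard

## Robot

A 7-joint arm with a two-finger parallel gripper is mounted at the origin on a cart in front of the work surface, level with it; the furniture and walls round the work are solid. World frame = base frame: x ahead of the robot, y to its left, z up, the work surface at z = 0. Lengths are in mm, angles in rad, forces in N, time in s.
With the tool pointing down it reaches from about 400 to 875 mm from the base axis. Payload 4.4 kg.
Tool frame: the origin (TCP) lies at the very end of the fingers, on their centre line; the grasp point (between the pads) lies 19 mm behind it; z points along the fingers, y is the direction in which the jaws open and shut (so a half turn about z gives the same grasp; the last joint's range is limited). The gripper opens to 85 mm and grips with 20 to 120 N. Pads are 22 mm wide; open, the fingers measure 114 mm over their backs; the gripper's body (76 mm by 85 mm) begins 54 mm behind the grasp point. The pads swing forward as they close: fully open they stand 13 mm farther back than shut.
Start: joints at [-1.286, 0.628, 0.038, 1.517, -0.027, 0.996, -0.02], TCP at [223.349, 610.437, 231.313] pointing down, gripper open.
Joint ranges: [-3.06, 3.06], [-0.37, 2.12], [-1.25, 1.32], [0.18, 2.47], [-1.1, 4.24], [0.23, 1.98], [-2.94, 2.94]. Speed limits (rad/s): [2.57, 2.57, 3.14, 3.14, 3.14, 3.14, 3.14].

## Interface

Orientations are given as [roll, pitch, yaw] about the fixed x, y, z axes, in that order (R = Rz(yaw) Ry(pitch) Rx(roll)).
In Python, from cell import ctrl gives the robot as it stands.
- The arm moves only by the shell command python3 -m crank 'ROWS' [OPENING]. ROWS is JSON, a list that holds one entry, the list of rows, each a list of 6 numbers: the shift along the tool's x, y, z in units of 30 mm (1.0 is 30 mm), then the turn, a rotation vector about the tool's x, y, z in units of 6 degrees (1.0 is 6 degrees). In form: [[[tx, ty, tz, rx, ry, rz], ...]]. A call has 1 to 12 rows; each row shifts and turns the pose as measured when the row begins, along the tool's axes as they then stand; what a row does not reach is not made up. A row lasts 1/12 s, in which the tool goes at most 41.7 mm and 7.16 degrees, less where a joint would pass 70% of its speed; a pose out of reach is approached as far as the arm can. A call is refused whole if a number of a shift passes 1 or a number of a turn 1, either way. A call with a gripper value outside its range is refused whole. OPENING is the gripper command: -1 is fully open, 1 is shut, values between are in proportion, set as the call begins (- or left out, the last holds). The fingers move at their own pace and stop on an object; the grip force is fixed at half the most. Time passes only in rows, so rows that do not move let the fingers close. It gives the time, the measured TCP pose, the force and the opening at its end, in the units of the state.
- ctrl.read_state(): the state, without advancing time (a new reading comes with each control period).
- ctrl.get_image(name): name is "scene" or "side" or "wrist"; returns a dict with "color" (384x512x3 uint8, red, green, blue), "depth" (384x512 float32, mm along the optical axis (not along the pixel's ray), 0 where there is no reading), "camera_matrix" (3x3 intrinsics, pixels), "R" (3x3) and "t" (3): a world point X has camera coordinates R X + t. Camera axes: x right, y down, z forward; pixel columns grow to the right and rows downward; lengths in mm; the calibration is good to about 2 mm. A picture is of the moment at which its call begins.
- ctrl.finish_job(): hands the job in, once; it reports no verdict.
Trained networks look in a picture, given as the dict that the camera call returned (one of the last four; its "shot" number tells which), for a name from the list of things; names that differ only in an ending like _2 or _b are one class to them, and where a whole thing is asked for, a point or a joint stands for the part that bears it (a point fixed in the world has none). Each returns a list of dicts, best first, with "conf" (0 to 1); they miss things now and then, are a little off and sometimes report something else, mostly with a low value. They report only what shows in the picture. A call takes as long as a camera call.
- ctrl.search_frame(query, picture): "extent" ([centre column, centre row, width, height] in pixels, round what is visible of it).
The state is a dict: "clock": time; "qpos": joint angles; "qd": joint speeds; "tau": joint torques, N m; "eef_pos": TCP position; "tool_rot": TCP orientation; "force": force on the tool from outside, world axes, zero at the start; "torque": the same for the moment, N m; "width": finger opening in mm.
Only numpy, scipy, OpenCV 4.12 (cv2) and the standard library are available. Lean on these libraries where they do the work, as an engineer would, in place of code of your own. Each camera call takes 0.05 s, during which the arm holds its last target. There are 200 camera calls.

## Task

Switch on the dust extractor at the box with the red guard: with a fingertip swing the red guard up and back until it rests open, push the toggle beneath it fully over from the black dot to the green dot, then tip the guard forward so that it drops shut over the toggle. Only touch the guard and toggle: do not pick up, tip or shove the box, and leave the yellow-guarded box and the loose things on the bench alone.

Things in the scene. Friction and masses are not known exactly. Their poses are not given: they have to be found in the camera images.
- red_box: Free-standing grey steel switch box of the dust extractor, 110 (x) x 100 (y) x 60 mm high, 1.8 kg, on rubber feet, with a red guard over the toggle on its top. Origin: centre of its underside. Its +x axis points from the front (lip of the guard) to the rear (hinge of the guard), +z up.
- red_hinge (a point): Middle of the red guard's hinge pin, which runs along the box's y axis near the rear edge of the top: box frame (42, 0, 70) mm. The guard is a channel 58 mm wide outside, 52 mm inside, open at front and below, with a flat top 114 mm above the bench when shut; its cheeks go right down only within 42 mm of the hinge and stop at 93 mm above the bench in front of that.
- red_lip (a point): Middle of the front edge of the red guard's finger lip; shut, it is at box frame (-44, 0, 115) mm, that is 86 mm in front of and 45 mm above the hinge, and it turns with the guard. The lip is 46 mm wide, 4 mm thick and about 20 mm deep from front to back; beneath it, when shut, is 53 mm of free height over the box top and the front is open.
- red_guard (a joint): Angle of the red guard: 0 shut, grows as its lip swings up and back, stop at 1.75 rad. 60 g, nearly free hinge: above about 0.9 rad it falls open by itself and rests at the stop, below about 0.7 rad it falls shut by itself.
- red_toggle (a joint): Angle of the steel toggle lever under the red guard: 0 is off (leaning 0.42 rad to the front, to the black dot), 0.84 is on (leaning 0.42 rad to the rear, to the green dot). It turns about box frame (0, 0, 63) mm, axis along the box's y; stiff enough to stay where it is left (about 0.5 N at its tip moves it).
- red_tip (a point): Free end of the toggle lever under the red guard, 36 mm from its pivot; the lever is a round bat 12 mm thick near its end and 7 mm at its root. Off: box frame (-15, 0, 96) mm; on: (15, 0, 96) mm.
- yellow_box: Free-standing grey steel switch box of the glue heater, 110 (x) x 100 (y) x 60 mm high, 1.8 kg, on rubber feet, with a yellow guard over the toggle on its top. Origin: centre of its underside. Its +x axis points from the front (lip of the guard) to the rear (hinge of the guard), +z up.
- yellow_hinge (a point): Middle of the yellow guard's hinge pin, which runs along the box's y axis near the rear edge of the top: box frame (42, 0, 70) mm. The guard is a channel 58 mm wide outside, 52 mm inside, open at front and below, with a flat top 114 mm above the bench when shut; its cheeks go right down only within 42 mm of the hinge and stop at 93 mm above the bench in front of that.
- yellow_lip (a point): Middle of the front edge of the yellow guard's finger lip; shut, it is at box frame (-44, 0, 115) mm, that is 86 mm in front of and 45 mm above the hinge, and it turns with the guard. The lip is 46 mm wide, 4 mm thick and about 20 mm deep from front to back; beneath it, when shut, is 53 mm of free height over the box top and the front is open.
- yellow_guard (a joint): Angle of the yellow guard: 0 shut, grows as its lip swings up and back, stop at 1.75 rad. 60 g, nearly free hinge: above about 0.9 rad it falls open by itself and rests at the stop, below about 0.7 rad it falls shut by itself.
- yellow_toggle (a joint): Angle of the steel toggle lever under the yellow guard: 0 is off (leaning 0.42 rad to the front, to the black dot), 0.84 is on (leaning 0.42 rad to the rear, to the green dot). It turns about box frame (0, 0, 63) mm, axis along the box's y; stiff enough to stay where it is left (about 0.5 N at its tip moves it).
- yellow_tip (a point): Free end of the toggle lever under the yellow guard, 36 mm from its pivot; the lever is a round bat 12 mm thick near its end and 7 mm at its root. Off: box frame (-15, 0, 96) mm; on: (15, 0, 96) mm.
- finger_plane: Small brass finger plane, 29 x 60 x 31 mm, loose on the bench; origin: centre of its underside. A bystander.
- sanding_block: Brown sanding block, 46 x 90 x 27 mm, loose on the bench; origin: centre of its underside. A bystander.
- bridge_blank_1: Small wooden bridge blank lying flat, 33 x 41 x 8 mm, loose; origin: centre of its underside. A bystander.
- peg_1: Black tuning peg lying flat, 22 x 62 x 12 mm, loose; origin: centre of its underside. A bystander.

How it is judged:
By the outcome, as a careful person would: the job done as asked, in the order asked, and still so for the second after the job is handed in, with the robot touching nothing.
It also fails if it takes over 64 s, if anything falls off the work surface, if the arm or the gripper's body presses on something with over 40 N, if the wrist force passes 120 N, or if a joint passes its speed limit or range.

## Working session

There is one attempt and no reset: what is moved stays moved. The work goes in short steps, Python scripts to look and compute and a shell command to move; the robot and the scene stay as the last step left them, time stands still between calls to the robot, and variables do not carry over. Pictures are saved under pics/ and viewed, about 8 in all and at most 12, crops included, and the job is handed in when it is done.

```bash
ls; mkdir -p pics
cat > h.py <<'E'
import numpy as np, cv2
from cell import ctrl
def world(p,u,v):
    d=p["depth"]; K=p["camera_matrix"]
    z=d[int(round(v)),int(round(u))]
    c=np.array([(u-K[0,2])/K[0,0]*z,(v-K[1,2])/K[1,1]*z,z])
    return p["R"].T@(c-p["t"])
def cloud(p):
    d=p["depth"]; K=p["camera_matrix"]; v,u=np.mgrid[:d.shape[0],:d.shape[1]]
    c=np.stack([(u-K[0,2])/K[0,0]*d,(v-K[1,2])/K[1,1]*d,d],-1)
    return (c-p["t"])@p["R"]
def pix(p,X):
    c=p["R"]@np.array(X,float)+p["t"]; q=p["camera_matrix"]@c; return q[:2]/q[2]
E
python3 - <<'E'
from h import *
s=ctrl.read_state(); print(s)
ims=[]
for n in ["scene","side"]:
    p=ctrl.get_image(n); ims.append(p["color"]); W=cloud(p)
    print(n,"cam",(-p["R"].T@p["t"]).round())
    for q in ["red_box","red_guard","red_lip","red_hinge","yellow_box","finger_plane","sanding_block"]:
        r=ctrl.search_frame(q,p)[:2]
        print(q,[(np.round(a["extent"]),round(a["conf"],2),world(p,*a["extent"][:2]).round()) for a in r])
    hsv=cv2.cvtColor(p["color"],cv2.COLOR_RGB2HSV)
    m=((hsv[...,0]<8)|(hsv[...,0]>172))&(hsv[...,1]>150)&(hsv[...,2]>60)&(p["depth"]>0)
    print(m.sum(), np.percentile(W[m],[2,50,98],axis=0).round() if m.any() else '')
    t=m&(abs(W[...,2]-114)<5); 
    if t.sum()>20: print("top",t.sum(),cv2.minAreaRect(W[t][:,:2].astype(np.float32)),W[t].mean(0))
    cv2.imwrite(f"pics/{n}0.png",p["color"][...,::-1])
E
```

```text
pics
{'clock': 0.0, 'qpos': array([-1.28576071,  0.6293324 ,  0.03843082,  1.51837418, -0.02698893,
        0.99627726, -0.01995191]), 'qd': array([ 1.27297564e-04,  8.66022341e-04,  1.69129917e-03, -5.81980773e-05,
       -1.56812169e-03,  3.96342897e-05,  6.65583537e-04]), 'tau': array([ 6.77441294e-04, -5.63406551e+01,  1.22693505e+00, -1.93448710e+01,
        1.11808433e-02,  1.02063100e-02, -6.13121159e-06]), 'eef_pos': array([223.15030002, 609.83458584, 230.39579886]), 'tool_rot': array([-3.13971937e+00,  2.66935041e-05,  2.79082004e+00]), 'force': array([ 0.06616905, -0.25584914, -0.41207131]), 'torque': array([-0.03834545, -0.0273762 ,  0.03306862]), 'width': 85.16109928594675}
scene cam [  65. -594. 1044.]
red_box [(array([218., 204.,  46.,  54.]), 0.77, array([482., 159.,  62.]))]
red_guard [(array([220., 186.,  40.,  34.]), 0.83, array([501., 169., 115.]))]
red_lip [(array([219., 189.,  40.,  27.]), 0.93, array([492., 161., 113.]))]
red_hinge [(array([221., 200.,  49.,  55.]), 0.92, array([496., 162.,  63.]))]
yellow_box [(array([289., 273.,  57.,  64.]), 0.92, array([ 491
[... 637 characters left out ...]

red_guard [(array([287., 205.,  35.,  27.]), 0.92, array([499., 201., 104.]))]
red_lip [(array([288., 204.,  40.,  28.]), 0.68, array([497., 206., 107.]))]
red_hinge [(array([283., 217.,  48.,  50.]), 0.8, array([506., 203.,  69.]))]
yellow_box [(array([275., 172.,  44.,  46.]), 0.8, array([ 497., -104.,   59.]))]
finger_plane [(array([302., 204.,   6.,   8.]), 0.5, array([426.,  15.,   2.]))]
sanding_block [(array([264., 285.,  35.,  34.]), 0.59, array([570., 410.,  28.]))]
3343 [[-626. -782. -268.]
 [-540. -520.   -9.]
 [ 537.  204.  200.]]
top 425 ((-30.26910400390625, -227.7388916015625), (1434.55517578125, 95.15801239013672), 37.484535217285156) [411.88337812 112.47500602 113.3228722 ]
```

Run:
```python
import cv2,numpy as np
a=cv2.imread("pics/scene0.png")[130:330,160:340]; b=cv2.imread("pics/side0.png")[130:330,180:360]
cv2.imwrite("pics/v1.png",np.hstack([cv2.resize(x,(400,444),interpolation=cv2.INTER_CUBIC) for x in(a,b)]))
```

```text
(no output)
```

View pics/v1.png

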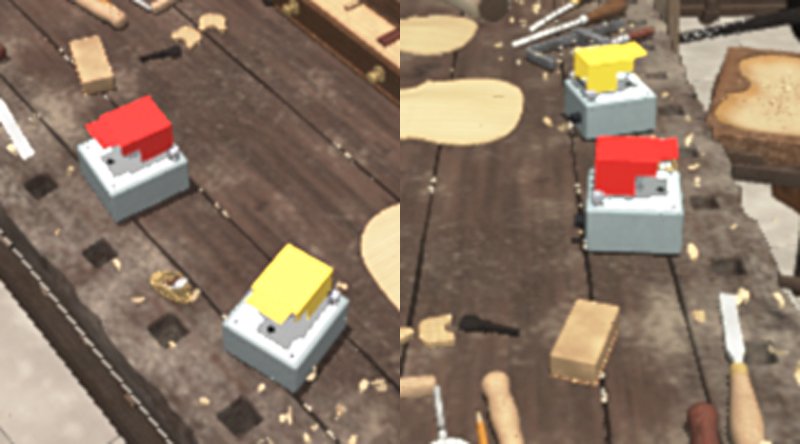

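```bash
cat >> h.py <<'E'
from scipy.spatial.transform import Rotation as Ro
def red(p,W):
    hsv=cv2.cvtColor(p["color"],cv2.COLOR_RGB2HSV)
    return ((hsv[...,0]<8)|(hsv[...,0]>172))&(hsv[...,1]>150)&(hsv[...,2]>60)&(p["depth"]>0)
def near(W,c=(495,175),r=90): return np.hypot(W[...,0]-c[0],W[...,1]-c[1])<r
E
python3 - <<'E'
from h import *
for n in ["scene","side"]:
    p=ctrl.get_image(n); W=cloud(p); N=near(W); m=red(p,W)&N&(W[...,2]>105)
    for nm,P in (("guardtop",W[m&(W[...,2]>108)]),("boxtop",W[N&(W[...,2]>52)&(W[...,2]<66)&~red(p,W)]),("box all",W[N&(W[...,2]>15)&(W[...,2]<66)])):
        print(n,nm,len(P),cv2.minAreaRect(P[:,:2].astype(np.float32)),P[:,2].mean())
E
```

```text
scene guardtop 517 ((494.67547607421875, 174.6707305908203), (63.52509307861328, 91.21701049804688), 82.49754333496094) 114.94149431866504
scene boxtop 646 ((495.38531494140625, 174.53329467773438), (103.20304870605469, 109.9229965209961), 83.87959289550781) 60.2589944158617
scene box all 1045 ((490.4718017578125, 177.82228088378906), (113.37663269042969, 116.01683044433594), 86.35713195800781) 50.17664653168498
side guardtop 403 ((497.484130859375, 177.8798370361328), (59.795196533203125, 90.09043884277344), 81.51129913330078) 113.23922777468306
side boxtop 630 ((497.8439636230469, 177.2657470703125), (100.63739013671875, 109.7754898071289), 83.83967590332031) 58.7356038897438
side box all 1219 ((496.59368896484375, 178.3488311767578), (104.44697570800781, 140.0806427001953), 82.40672302246094) 46.49348086400246
```

```bash
cat > go.py <<'E'
import sys
from h import *
O=np.array([496.5,176,0]);B=Ro.from_euler('z',-7,degrees=True)
try: O[:2]+=np.loadtxt('off.txt')
except OSError: pass
def main(x,y,z,tilt):
    s=ctrl.read_state(); T=Ro.from_euler('xyz',s["tool_rot"])
    G=B*Ro.from_euler('z',180,degrees=True)*Ro.from_euler('x',180,degrees=True)*Ro.from_euler('y',-tilt,degrees=True)
    d=B.apply([x,y,z])+O-s["eef_pos"]
    print("t",round(s["clock"],2),"box pos",B.inv().apply(s["eef_pos"]-O).round(1),"F box",B.inv().apply(s["force"]).round(1),"w",round(s["width"],1),"q",s["qpos"].round(2))
    print("goal world",(d+s["eef_pos"]).round(),"shift (30mm) tool now",(T.inv().apply(d)/30).round(2),"in goal axes",(G.inv().apply(d)/30).round(2),"turn (6deg)",(np.degrees((T.inv()*G).as_rotvec())/6).round(2))
main(*map(float,sys.argv[1:]))
E
python3 go.py -100 0 230 0;python3 go.py -75 0 97 45
```

```text
t 0.9 box pos [-324.1  397.9  231.3] F box [-0.5 -0.1 -0. ] w 85.4 q [-1.29  0.63  0.04  1.52 -0.03  1.   -0.02]
goal world [397. 188. 230.] shift (30mm) tool now [-10.28 -11.23   0.04] in goal axes [ -7.47 -13.26   0.04] turn (6deg) [ 0.   -0.   -2.18]
t 0.9 box pos [-324.1  397.9  231.3] F box [-0.5 -0.1 -0. ] w 85.4 q [-1.29  0.63  0.04  1.52 -0.03  1.   -0.02]
goal world [422. 185.  97.] shift (30mm) tool now [-11.09 -11.04   4.48] in goal axes [ -2.7  -13.26   9.04] turn (6deg) [-0.86 -7.47 -2.07]
```

```bash
python3 -m crank '[[[-0.85,-0.93,0,0,0,0],[-0.85,-0.93,0,0,0,0],[-0.85,-0.93,0,0,0,0],[-0.85,-0.93,0,0,0,0],[-0.85,-0.93,0,0,0,0],[-0.85,-0.93,0,0,0,0],[-0.85,-0.93,0,0,0,0],[-0.85,-0.93,0,0,0,0],[-0.85,-0.93,0,0,0,0],[-0.85,-0.93,0,0,0,0],[-0.85,-0.93,0,0,0,-1],[-0.85,-0.93,0,0,0,-1]]]' 1; python3 go.py -100 0 230 0
```

```text
clock: 1.9
eef_pos: [402.0, 187.4, 228.2]
tool_rot: [3.13, -0.0, 3.025]
force: [1.0, -0.5, 0.2]
width: -0.4
t 1.9 box pos [-9.520e+01 -2.000e-01  2.282e+02] F box [ 1.  -0.4  0.2] w -0.4 q [-0.5   0.34  0.01  2.07 -0.02  0.72  0.98]
goal world [397. 188. 230.] shift (30mm) tool now [ 0.16  0.01 -0.06] in goal axes [ 0.16  0.01 -0.06] turn (6deg) [ 0.11 -0.    0.05]
```

```bash
python3 -m crank '[[[0,0,0,0,-1,0],[0,0,0,0,-1,0],[0,0,0,0,-1,0],[0,0,0,0,-1,0],[0,0,0,0,-1,0],[0,0,0,0,-1,0],[0,0,0,0,-1,0]]]'; python3 go.py -75 0 97 45
python3 - <<'E'
from h import *
for n in ["wrist"]:
    p=ctrl.get_image(n); cv2.imwrite(f"pics/{n}1.png",p["color"][...,::-1])
    W=cloud(p);m=red(p,W)&near(W)
    print(m.sum(),np.percentile(W[m],[2,50,98],axis=0).round() if m.any() else '')
    for nm,P in (("guardtop",W[m&(W[...,2]>108)]),("boxall",W[near(W)&(W[...,2]>15)&(W[...,2]<66)])):
        if len(P)>9: print(nm,len(P),cv2.minAreaRect(P[:,:2].astype(np.float32)),P[:,2].mean())
E
```

```text
clock: 2.48
eef_pos: [424.7, 151.8, 230.0]
tool_rot: [-3.119, 0.495, 2.979]
force: [0.7, -0.5, -1.1]
width: -0.2
t 2.48 box pos [-68.3 -32.8 230. ] F box [ 0.7 -0.4 -1.1] w -0.2 q [-1.11  0.29  0.52  2.41  1.02  0.26 -0.2 ]
goal world [422. 185.  97.] shift (30mm) tool now [2.34 1.17 3.75] in goal axes [3.29 1.09 2.98] turn (6deg) [-0.45 -2.78 -0.28]
4116 [[452. 145. 113.]
 [492. 174. 114.]
 [538. 201. 118.]]
guardtop 4074 ((496.848388671875, 173.37246704101562), (57.851680755615234, 92.98868560791016), 84.4666976928711) 114.58276969417443
boxall 7845 ((489.5623474121094, 178.78622436523438), (108.0009994506836, 124.2197265625), 83.44078063964844) 53.33725690846377
```

View pics/wrist1.png

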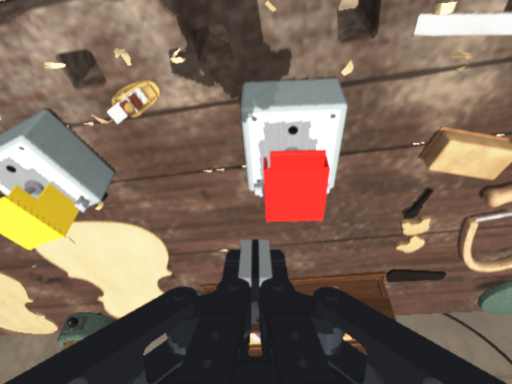

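```bash
echo "-0.5 -0.5" > off.txt; python3 go.py -75 0 150 25; python3 -m crank '[[[0.5,0.4,0.8,-0.4,0.5,-0.2],[0.5,0.4,0.8,0,0,0],[0.5,0.3,0.8,0,0,0]]]';  python3 go.py -75 0 97 25
```

```text
t 2.53 box pos [-68.6 -32.6 229.3] F box [-1.2  0.1 -0.8] w -0.1 q [-1.12  0.29  0.52  2.41  1.03  0.26 -0.21]
goal world [422. 185. 150.] shift (30mm) tool now [1.48 1.13 2.18] in goal axes [1.31 1.09 2.31] turn (6deg) [-0.41  0.56 -0.35]
clock: 2.78
eef_pos: [426.3, 166.7, 187.5]
tool_rot: [-3.125, 0.472, 2.998]
force: [0.5, -0.3, -0.5]
width: 0.0
t 2.78 box pos [-68.2 -17.2 187.5] F box [ 0.5 -0.2 -0.5] w 0.0 q [-0.91  0.38  0.27  2.43  1.47  0.25 -0.68]
goal world [422. 185.  97.] shift (30mm) tool now [1.59 0.61 2.57] in goal axes [1.48 0.57 2.64] turn (6deg) [-0.25  0.34 -0.19]
```

```bash
python3 -m crank '[[[0.4,0.2,0.65,-0.2,0.3,-0.2],[0.4,0.2,0.65,0,0,0],[0.4,0.2,0.65,0,0,0]]]';  python3 go.py -75 0 97 25
```

```text
clock: 3.03
eef_pos: [425.2, 183.6, 127.8]
tool_rot: [-3.137, 0.447, 3.017]
force: [0.6, -2.0, -0.1]
width: 0.0
t 3.03 box pos [-71.3  -0.6 127.8] F box [ 0.8 -1.9 -0.1] w 0.0 q [-0.71  0.52 -0.01  2.46  1.96  0.36 -1.2 ]
goal world [422. 185.  97.] shift (30mm) tool now [0.56 0.02 0.87] in goal axes [0.55 0.02 0.88] turn (6deg) [-0.05  0.1  -0.02]
```

```bash
python3 -m crank '[[[0.22,0,0.45,0,0,0],[0.22,0,0.45,0,0,0],[0,0,0,0,0,0]]]';  python3 go.py -52 0 98 25
python3 - <<'E'
from h import *
p=ctrl.get_image("side");c=pix(p,[450,182,110]).astype(int);a=p["color"][c[1]-55:c[1]+55,c[0]-70:c[0]+70,::-1]
cv2.imwrite("pics/s2.png",cv2.resize(a,(700,550),interpolation=cv2.INTER_CUBIC))
E
```

```text
clock: 3.28
eef_pos: [424.4, 185.6, 98.7]
tool_rot: [-3.136, 0.44, 3.022]
force: [-0.6, -0.1, -1.0]
width: -0.1
t 3.28 box pos [-72.3   1.3  98.7] F box [-0.6 -0.2 -1. ] w -0.1 q [-0.52  0.61 -0.29  2.46  1.96  0.54 -1.22]
goal world [444. 182.  98.] shift (30mm) tool now [-0.6  -0.04  0.31] in goal axes [-0.6  -0.04  0.31] turn (6deg) [-0.04  0.03  0.02]
```

View pics/s2.png

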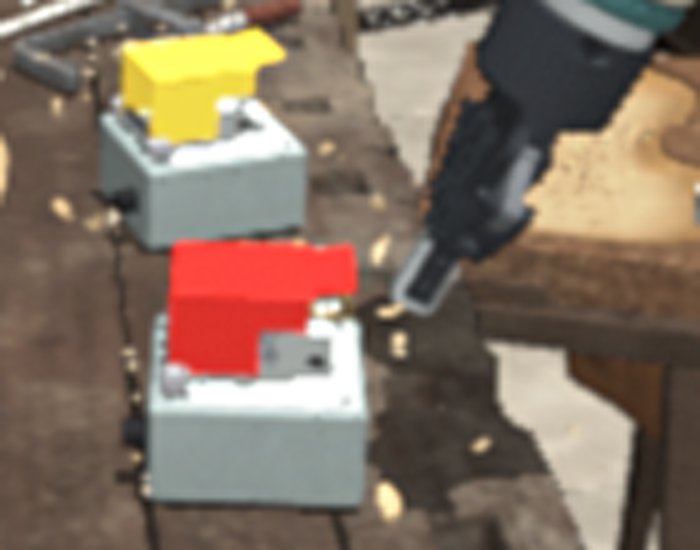

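```bash
python3 -m crank '[[[-0.3,-0.02,0.14,0,0,0],[-0.3,-0.02,0.14,0,0,0],[-0.31,0,-0.15,0,0,0],[-0.31,0,-0.15,0,0,0],[-0.31,0,-0.15,0,0,0]]]';  python3 go.py -11 0 140 25
python3 - <<'E'
from h import *
p=ctrl.get_image("side");c=pix(p,[450,182,110]).astype(int);a=p["color"][c[1]-55:c[1]+55,c[0]-70:c[0]+70,::-1]
cv2.imwrite("pics/s3.png",cv2.resize(a,(700,550),interpolation=cv2.INTER_CUBIC))
E
```

```text
clock: 3.75
eef_pos: [467.6, 173.2, 127.0]
tool_rot: [-3.127, 0.444, 3.016]
force: [-0.4, -0.1, 0.4]
width: -0.1
t 3.75 box pos [-27.9  -5.7 127. ] F box [-0.4 -0.2  0.4] w -0.1 q [-0.54  0.54 -0.12  2.37  1.81  0.39 -0.96]
goal world [485. 177. 140.] shift (30mm) tool now [-0.7   0.19 -0.15] in goal axes [-0.7   0.19 -0.16] turn (6deg) [-0.15  0.07 -0.03]
```

View pics/s3.png

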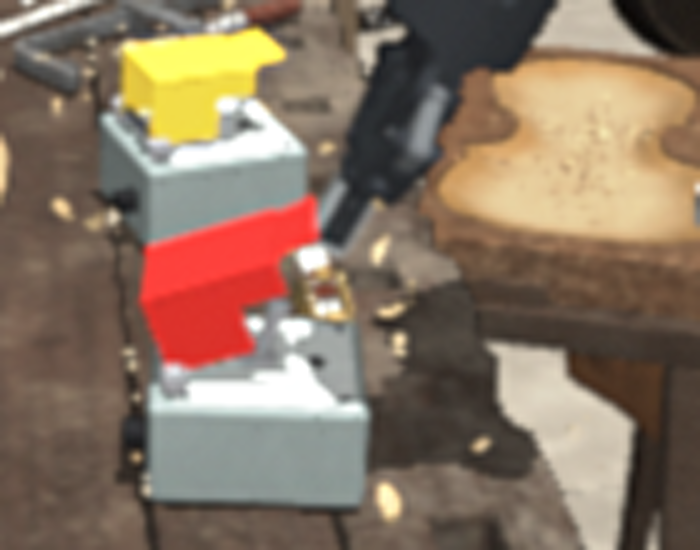

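```bash
python3 -m crank '[[[-0.36,0.1,-0.08,0,0,0],[-0.36,0.1,-0.08,0,0,0],[-0.31,0,0.02,0,0,0],[-0.31,0,0.02,0,0,0],[-0.31,0,0.02,0,0,0],[-0.3,0,0.1,0,0,0],[-0.3,0,0.1,0,0,0],[0,0,0,0,0,0],[0,0,0,0,0,0],[0,0,0,0,0,0]]]';  python3 go.py -60 0 170 0
python3 - <<'E'
from h import *
p=ctrl.get_image("side");c=pix(p,[480,182,130]).astype(int);a=p["color"][c[1]-55:c[1]+55,c[0]-70:c[0]+70,::-1]
cv2.imwrite("pics/s4.png",cv2.resize(a,(700,550),interpolation=cv2.INTER_CUBIC))
E
```

```text
clock: 4.63
eef_pos: [540.6, 169.5, 171.0]
tool_rot: [-3.133, 0.476, 3.008]
force: [-0.7, 0.7, 0.5]
width: 0.2
t 4.63 box pos [ 45.   -0.5 171. ] F box [-0.7  0.6  0.5] w 0.2 q [-0.52  0.5  -0.02  2.21  1.39  0.31 -0.42]
goal world [436. 183. 170.] shift (30mm) tool now [ 3.13 -0.04 -1.57] in goal axes [3.5  0.02 0.03] turn (6deg) [-0.11  4.55 -0.13]
```

View pics/s4.png

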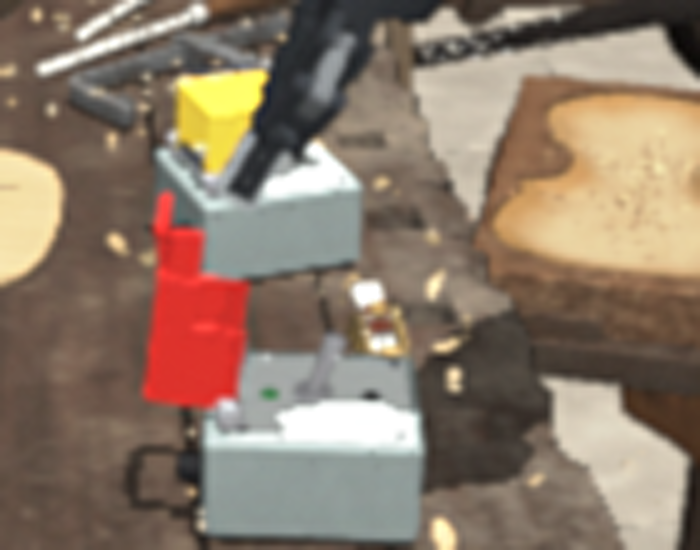

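```bash
python3 -m crank '[[[0.9,0,-0.45,0,0,0],[0.9,0,-0.45,0,0,0],[0.9,0,-0.45,0,0,0],[0,0,0,0,0.9,0],[0,0,0,0,0.9,0],[0,0,0,0,0.9,0],[0,0,0,0,0.9,0],[0,0,0,0,0.9,0],[0,0,0,0,0,0]]]';  python3 go.py -55 0 86 0
```

```text
clock: 5.43
eef_pos: [450.5, 171.2, 167.9]
tool_rot: [-3.103, 0.244, 2.995]
force: [2.1, 0.8, -0.7]
width: 0.2
t 5.43 box pos [-44.6  -9.8 167.9] F box [ 2.   1.  -0.7] w 0.2 q [-0.34  0.45 -0.3   2.21  0.77  0.47  0.13]
goal world [441. 182.  86.] shift (30mm) tool now [1.   0.42 2.55] in goal axes [0.35 0.33 2.73] turn (6deg) [-0.39  2.33 -0.28]
```

```bash
python3 -m crank '[[[0.12,0.11,0,-0.1,0.8,-0.1],[0.12,0.11,0,-0.1,0.8,-0.1],[0.12,0.11,0,-0.1,0.8,-0.1],[0,0,0,0,0.3,0],[0,0,0,0,0,0]]]';  python3 go.py -55 0 86 0
```

```text
clock: 5.85
eef_pos: [437.2, 182.6, 163.9]
tool_rot: [-3.123, -0.042, 3.023]
force: [0.4, 0.2, -0.3]
width: -0.2
t 5.85 box pos [-5.920e+01 -1.000e-01  1.639e+02] F box [ 0.4  0.2 -0.3] w -0.2 q [-0.06  0.56 -0.57  2.02  0.42  0.73  0.57]
goal world [441. 182.  86.] shift (30mm) tool now [-0.25  0.05  2.59] in goal axes [-0.14  0.    2.6 ] turn (6deg) [-0.17 -0.4   0.04]
```

```bash
python3 -m crank '[[[0,0,0.6,-0.1,-0.4,0],[0,0,0.6,0,0,0],[0,0,0.6,0,0,0],[0,0,0.6,0,0,0],[0,0,0.2,0,0,0],[0,0,0,0,0,0]]]';  python3 go.py -30 0 86 0
python3 - <<'E'
from h import *
p=ctrl.get_image("side");c=pix(p,[480,182,100]).astype(int);a=p["color"][c[1]-55:c[1]+55,c[0]-70:c[0]+70,::-1]
cv2.imwrite("pics/s5.png",cv2.resize(a,(700,550),interpolation=cv2.INTER_CUBIC))
E
```

```text
clock: 6.35
eef_pos: [433.0, 180.7, 82.2]
tool_rot: [-3.124, 0.016, 3.028]
force: [-0.5, 0.2, 0.4]
width: -0.1
t 6.35 box pos [-63.2  -2.5  82.2] F box [-0.5  0.2  0.4] w -0.1 q [-0.21  0.65 -0.39  2.14  0.61  0.46  0.38]
goal world [466. 179.  86.] shift (30mm) tool now [-1.11  0.07 -0.11] in goal axes [-1.11  0.08 -0.13] turn (6deg) [-0.16  0.15  0.08]
```

View pics/s5.png

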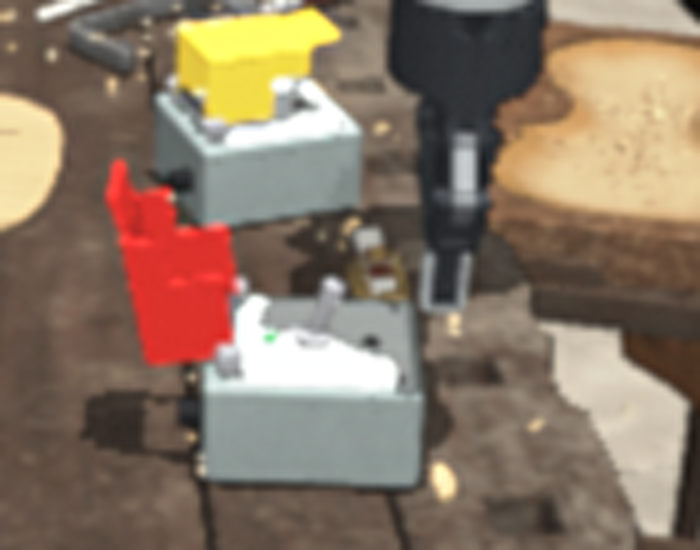

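```bash
python3 -m crank '[[[-0.37,0.03,-0.04,0,0,0],[-0.37,0.03,-0.04,0,0,0],[-0.37,0,-0.04,0,0,0],[0,0,0,0,0,0]]]';  python3 go.py -8 0 86 0; python3 -m crank '[[[-0.2,0,0,0,0,0],[-0.2,0,0,0,0,0],[0,0,0,0,0,0]]]';  python3 go.py -8 0 86 0
```

```text
clock: 6.73
eef_pos: [470.8, 180.5, 90.5]
tool_rot: [-3.126, 0.023, 3.031]
force: [0.4, 0.3, -0.5]
width: 0.1
t 6.73 box pos [-25.6   1.9  90.5] F box [ 0.4  0.3 -0.5] w 0.1 q [-0.15  0.67 -0.43  2.05  0.59  0.53  0.45]
goal world [488. 176.  86.] shift (30mm) tool now [-0.58 -0.07  0.16] in goal axes [-0.59 -0.06  0.15] turn (6deg) [-0.15  0.22  0.11]
clock: 6.98
eef_pos: [485.7, 179.2, 93.9]
tool_rot: [-3.128, 0.026, 3.028]
force: [-0.3, 0.8, 0.2]
width: 0.3
t 6.98 box pos [-10.7   2.4  93.9] F box [-0.4  0.7  0.2] w 0.3 q [-0.13  0.68 -0.44  2.01  0.58  0.56  0.47]
goal world [488. 176.  86.] shift (30mm) tool now [-0.08 -0.08  0.27] in goal axes [-0.09 -0.08  0.26] turn (6deg) [-0.13  0.25  0.08]
```

```bash
python3 -m crank '[[[0,-0.08,0.2,0,0,0],[-0.05,0,0.12,0,0,0],[-0.1,0,0.03,0,0,0],[0,0,0,0,0,0]]]';  python3 go.py -8 0 86 0
python3 - <<'E'
from h import *
p=ctrl.get_image("side");c=pix(p,[490,182,90]).astype(int);a=p["color"][c[1]-45:c[1]+35,c[0]-50:c[0]+50,::-1]
cv2.imwrite("pics/s6.png",cv2.resize(a,(700,560),interpolation=cv2.INTER_CUBIC))
E
```

```text
clock: 7.32
eef_pos: [490.8, 175.4, 83.1]
tool_rot: [-3.129, 0.027, 3.027]
force: [0.5, -0.7, 1.0]
width: 0.1
t 7.32 box pos [-5.1 -0.7 83.1] F box [ 0.6 -0.6  1. ] w 0.1 q [-0.13  0.7  -0.42  2.01  0.59  0.54  0.47]
goal world [488. 176.  86.] shift (30mm) tool now [ 0.09  0.02 -0.1 ] in goal axes [ 0.1   0.02 -0.1 ] turn (6deg) [-0.12  0.26  0.07]
```

View pics/s6.png

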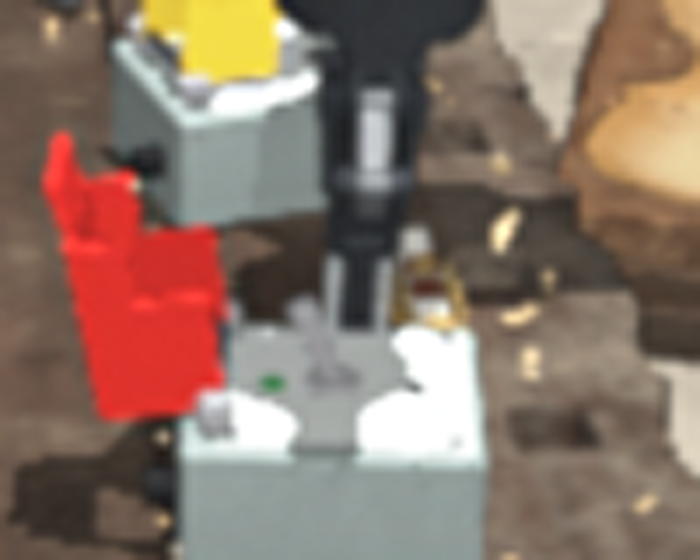

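```bash
python3 -m crank '[[[-0.13,0,0,0,0,0],[0,0,0,0,0,0]]]'; python3 go.py -5 0 86 0; python3 -m crank '[[[-0.13,0,0.03,0,0,0],[0,0,0,0,0,0]]]';python3 go.py -5 0 86 0
```

```text
clock: 7.53
eef_pos: [491.7, 175.4, 82.6]
tool_rot: [-3.127, 0.022, 3.028]
force: [-0.4, 1.0, 1.4]
width: 0.1
t 7.53 box pos [-4.3 -0.6 82.6] F box [-0.5  1.   1.4] w 0.1 q [-0.13  0.7  -0.43  2.    0.59  0.55  0.48]
goal world [491. 176.  86.] shift (30mm) tool now [ 0.02  0.02 -0.11] in goal axes [ 0.02  0.02 -0.11] turn (6deg) [-0.14  0.21  0.08]
clock: 7.7
eef_pos: [491.4, 175.5, 81.9]
tool_rot: [-3.124, 0.015, 3.03]
force: [-0.4, -0.3, 0.3]
width: -0.0
t 7.7 box pos [-4.6 -0.6 81.9] F box [-0.4 -0.4  0.3] w -0.0 q [-0.13  0.71 -0.43  2.    0.58  0.56  0.49]
goal world [491. 176.  86.] shift (30mm) tool now [ 0.01  0.02 -0.14] in goal axes [ 0.01  0.02 -0.14] turn (6deg) [-0.16  0.15  0.1 ]
```

```bash
python3 -m crank '[[[-0.2,0,-0.05,0,0,0]]]'; python3 go.py -5 0 86 0; python3 -m crank '[[[-0.2,0,-0.05,0,0,0]]]';python3 go.py -5 0 86 0
python3 - <<'E'
from h import *
p=ctrl.get_image("side");W=cloud(p)-[496,175.5,0];W=W@Ro.from_euler('z',-7,degrees=True).as_matrix()
m=(abs(W[...,0]-12)<22)&(abs(W[...,1])<12)&(W[...,2]>66)&(W[...,2]<108)
for lo in range(66,108,6):
    k=m&(W[...,2]>=lo)&(W[...,2]<lo+6); 
    if k.any(): print(lo,k.sum(),np.sort(W[k][:,0]).round())
E
```

```text
clock: 7.78
eef_pos: [493.8, 175.0, 82.9]
tool_rot: [-3.122, 0.01, 3.032]
force: [-9.5, 2.2, 0.1]
width: -0.2
t 7.78 box pos [-2.1 -0.8 82.9] F box [-9.7  1.   0.1] w -0.2 q [-0.12  0.71 -0.44  1.99  0.58  0.57  0.5 ]
goal world [491. 176.  86.] shift (30mm) tool now [ 0.1   0.03 -0.11] in goal axes [ 0.1   0.03 -0.1 ] turn (6deg) [-0.18  0.09  0.12]
clock: 7.87
eef_pos: [496.1, 174.7, 83.8]
tool_rot: [-3.12, 0.003, 3.034]
force: [-10.8, 1.5, 2.2]
width: 0.1
t 7.87 box pos [ 0.2 -0.8 83.8] F box [-10.9   0.1   2.2] w 0.1 q [-0.11  0.71 -0.45  1.97  0.57  0.59  0.51]
goal world [491. 176.  86.] shift (30mm) tool now [ 0.17  0.03 -0.07] in goal axes [ 0.17  0.03 -0.07] turn (6deg) [-0.2   0.03  0.14]
66 12 [-3. -0. -0.  3.  3.  5.  5.  8.  8. 10. 13. 13.]
72 8 [ 5.  8.  8.  8. 10. 10. 13. 16.]
78 7 [-7.  8. 11. 11. 13. 13. 16.]
84 22 [-10. -10.  -7.  -5.  -4.  -2.   1.   3.   6.   8.   8.  11.  11.  11.
  13.  13.  13.  16.  16.  18.  18.  21.]
90 22 [-9. -9. -7. -7. -4.  1.  3.  8.  8. 14. 14. 16. 16. 19. 19. 19. 21. 21.
 21. 21. 24. 24.]
96 13 [-9. -9. -4. -2.  1.  1.  3.  6.  9.  9. 16. 16. 19.]
102 5 [-9. -9. -1.  9.  9.]
```

```bash
python3 -m crank '[[[0.3,0,0,0,0,0],[0.9,0,0,0,0,0],[0,0,-1,0,0,0],[0,0,-1,0,0,0],[0,0,-1,0,0,0],[0,0,-1,0,0,0],[0,0,0,0,0,0]]]'; python3 go.py 135 0 205 0
python3 - <<'E'
from h import *
ims=[]
for n in ["scene","side"]:
    p=ctrl.get_image(n); W=cloud(p); N=near(W); P=W[N&(W[...,2]>52)&(W[...,2]<66)&~red(p,W)]
    print(n,len(P),cv2.minAreaRect(P[:,:2].astype(np.float32)))
    m=red(p,W)&near(W,(545,170),90)&(W[...,2]>60);print(np.percentile((W[m]-[496,175.5,0])@Ro.from_euler('z',-7,degrees=True).as_matrix(),[1,50,99],axis=0).round())
    c=pix(p,[505,175,90]).astype(int);ims.append(cv2.resize(p["color"][c[1]-35:c[1]+35,c[0]-35:c[0]+35,::-1],(400,400),interpolation=cv2.INTER_CUBIC))
cv2.imwrite("pics/s7.png",np.hstack(ims))
E
```

```text
clock: 8.5
eef_pos: [459.2, 181.2, 206.2]
tool_rot: [-3.119, 0.0, 3.037]
force: [0.7, 0.2, 0.4]
width: 0.3
t 8.5 box pos [-37.2   1.2 206.2] F box [0.7 0.2 0.4] w 0.3 q [-0.04  0.5  -0.59  1.95  0.4   0.82  0.61]
goal world [630. 159. 205.] shift (30mm) tool now [-5.74 -0.14  0.04] in goal axes [-5.74 -0.04  0.04] turn (6deg) [-0.22  0.    0.16]
scene 962 ((495.7590026855469, 176.2345428466797), (105.65435791015625, 110.33811950683594), 83.80863952636719)
[[ 44. -31.  64.]
 [ 81.   5. 103.]
 [103.  30. 151.]]
side 774 ((497.4981689453125, 177.26263427734375), (101.568359375, 109.2650146484375), 83.59264373779297)
[[ 45. -29.  62.]
 [ 76.  27.  99.]
 [104.  32. 148.]]
```

View pics/s7.png

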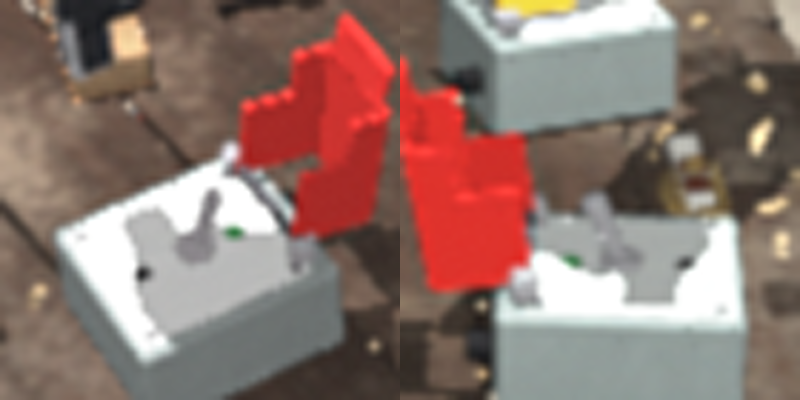

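```bash
python3 -m crank '[[[-0.97,-0.02,0,-0.1,0,0.1],[-0.97,-0.02,0,-0.1,0,0],[-0.97,-0.02,0,0,0,0],[-0.97,-0.02,0,0,0,0],[-0.97,-0.02,0,0,0,0],[-0.97,-0.02,0,0,0,0],[0,0,0,0,0,0]]]'; python3 go.py 135 0 138 0
```

```text
clock: 9.18
eef_pos: [633.9, 149.6, 190.9]
tool_rot: [-3.125, -0.012, 3.028]
force: [1.0, -0.8, 0.2]
width: -0.1
t 9.18 box pos [140.   -8.9 190.9] F box [ 1.1 -0.6  0.2] w -0.1 q [ 0.03  0.73 -0.55  1.53  0.43  1.03  0.82]
goal world [630. 159. 138.] shift (30mm) tool now [0.14 0.33 1.76] in goal axes [0.17 0.3  1.76] turn (6deg) [-0.16 -0.12  0.08]
```

```bash
python3 -m crank '[[[0,0.1,0.6,0,0,0],[0,0.1,0.6,0,0,0],[0,0.1,0.55,0,0,0],[0,0,0,0,0,0]]]'; python3 go.py 70 0 138 0;  python3 -m crank '[[[0.33,0,0,0,0,0],[0.33,0,0,0,0,0],[0.33,0,0,0,0,0],[0.33,0,0,0,0,0],[0.33,0,0,0,0,0]]]'; python3 go.py 20 0 138 0
```

```text
clock: 9.52
eef_pos: [634.3, 154.4, 128.9]
tool_rot: [-3.12, -0.017, 3.023]
force: [-0.7, -0.4, -0.8]
width: -0.2
t 9.52 box pos [139.8  -4.  128.9] F box [-0.6 -0.4 -0.8] w -0.2 q [ 0.    0.81 -0.52  1.57  0.48  0.92  0.77]
goal world [565. 167. 138.] shift (30mm) tool now [ 2.33  0.14 -0.27] in goal axes [ 2.33  0.13 -0.3 ] turn (6deg) [-0.21 -0.16  0.04]
clock: 9.93
eef_pos: [583.1, 157.6, 124.9]
tool_rot: [-3.115, -0.021, 3.022]
force: [0.8, 0.8, 2.2]
width: 0.1
t 9.93 box pos [ 88.6  -7.1 124.9] F box [0.7 0.9 2.2] w 0.1 q [-0.01  0.75 -0.51  1.71  0.48  0.84  0.7 ]
goal world [516. 173. 138.] shift (30mm) tool now [ 2.3   0.23 -0.39] in goal axes [ 2.29  0.24 -0.44] turn (6deg) [-0.25 -0.2   0.03]
```

```bash
python3 -m crank '[[[0.33,0.04,-0.12,0,0,0],[0.33,0.04,-0.12,0,0,0],[0.33,0.04,-0.12,0,0,0],[0.33,0.04,-0.12,0,0,0]]]'; python3 go.py 20 0 140 0
python3 - <<'E'
from h import *
p=ctrl.get_image("side");c=pix(p,[510,182,120]).astype(int);a=p["color"][c[1]-55:c[1]+55,c[0]-70:c[0]+70,::-1]
cv2.imwrite("pics/s8.png",cv2.resize(a,(700,550),interpolation=cv2.INTER_CUBIC))
E
```

```text
clock: 10.27
eef_pos: [541.3, 166.6, 140.6]
tool_rot: [-3.112, -0.022, 3.021]
force: [-0.3, 0.5, 0.2]
width: -0.0
t 10.27 box pos [ 46.1  -3.3 140.6] F box [-0.3  0.5  0.2] w -0.0 q [-0.03  0.69 -0.52  1.8   0.47  0.81  0.66]
goal world [516. 173. 140.] shift (30mm) tool now [0.87 0.11 0.03] in goal axes [0.87 0.11 0.02] turn (6deg) [-0.28 -0.21  0.02]
```

View pics/s8.png

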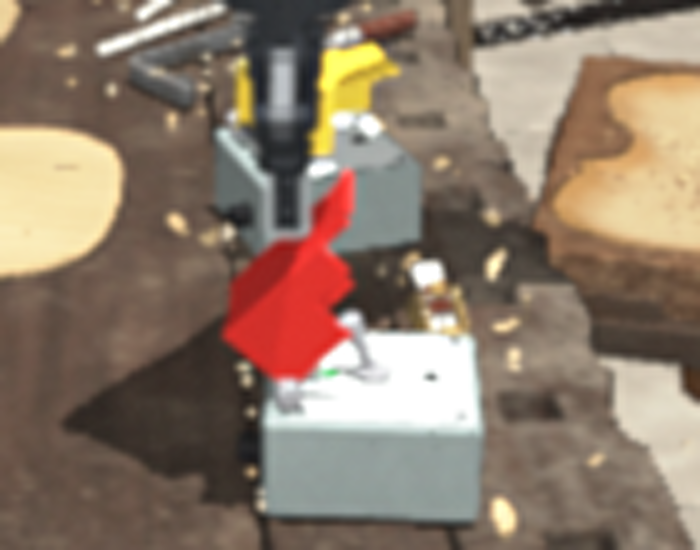

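```bash
python3 -m crank '[[[0.33,0.04,-0.02,0,0,0],[0.33,0.04,-0.02,0,0,0],[0.33,0,-0.02,0,0,0],[0.2,0,-0.2,0,0,0],[0,0,-0.8,0,0,0],[0,0,-0.8,0,0,0],[0,0,-0.8,0,0,0],[0,0,0,0,0,0],[0,0,0,0,0,0],[0,0,0,0,0,0]]]'; python3 go.py 20 0 140 0
python3 - <<'E'
from h import *
ims=[]
for n in ["scene","side"]:
    p=ctrl.get_image(n); W=cloud(p); N=near(W); P=W[N&(W[...,2]>52)&(W[...,2]<66)&~red(p,W)]
    print(n,len(P),cv2.minAreaRect(P[:,:2].astype(np.float32)))
    m=red(p,W)&near(W,(505,170),90)&(W[...,2]>60);print(np.percentile((W[m]-[496,175.5,0])@Ro.from_euler('z',-7,degrees=True).as_matrix(),[1,50,99],axis=0).round())
    c=pix(p,[490,175,90]).astype(int);ims.append(cv2.resize(p["color"][c[1]-45:c[1]+45,c[0]-45:c[0]+45,::-1],(400,400),interpolation=cv2.INTER_CUBIC))
cv2.imwrite("pics/s9.png",np.hstack(ims))
E
```

```text
clock: 11.15
eef_pos: [500.5, 178.9, 228.3]
tool_rot: [-3.113, -0.022, 3.028]
force: [0.3, 0.9, -0.8]
width: 0.2
t 11.15 box pos [  4.    3.9 228.3] F box [ 0.2  0.9 -0.8] w 0.2 q [-0.01  0.54 -0.6   1.81  0.37  0.95  0.68]
goal world [516. 173. 140.] shift (30mm) tool now [-0.6  -0.05  2.93] in goal axes [-0.53 -0.13  2.94] turn (6deg) [-0.28 -0.21  0.09]
scene 651 ((495.0247802734375, 174.670654296875), (103.71360778808594, 109.51318359375), 83.259765625)
[[-45. -31.  74.]
 [  7. -11. 114.]
 [ 44.  28. 120.]]
side 642 ((497.73486328125, 178.95040893554688), (102.72090148925781, 110.39157104492188), 85.31905364990234)
[[-43. -25.  70.]
 [ 12.  25. 112.]
 [ 46.  32. 117.]]
```

View pics/s9.png

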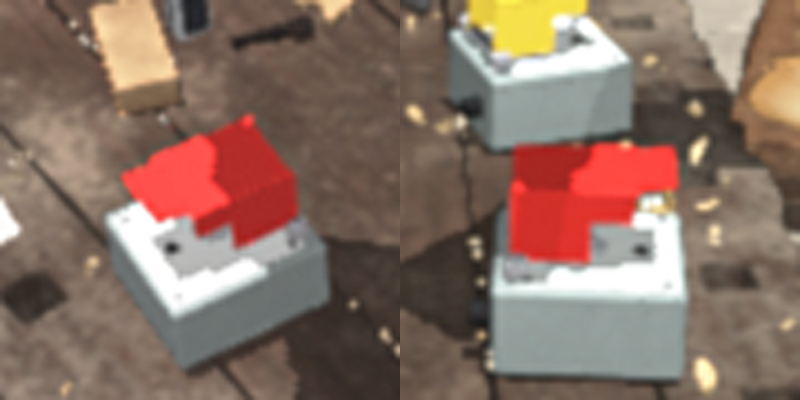

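```bash
python3 -c "
from cell import ctrl; print(ctrl.finish_job())"
```

```text
the job is handed in; nothing more can be done
None
```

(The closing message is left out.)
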